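# Load a slotted carrier with flanged bushes and close up the layered stack

### The arm

A 6-joint arm with a two-finger parallel gripper is mounted at the origin on the work surface. World frame = base frame: x ahead of the robot, y to its left, z up, the work surface at z = 0. Lengths are in m, angles in degrees, forces in N, time in s.
With the tool pointing down it reaches from about 0.3 to 0.85 m from the base axis. Payload 4.2 kg.
Tool frame: the origin (TCP) lies on the centre line of the jaws, within the pads' length; the fingertips stand 19 mm ahead of it and the grasp point (between the pads) is the TCP; z points along the fingers, y is the line along which they close (so a half turn about z gives the same grasp; the last joint's range is limited). The gripper opens to 91 mm and grips with 3 to 60 N. Pads are 32 mm wide; open, the fingers measure 118 mm over their backs; the gripper's body (76 mm by 178 mm) begins 60 mm behind the grasp point.
Start: joints at [-76.031, 18.312, 89.639, -0, 72.044, -1.146], TCP at [0.15, -0.555, 0.233] pointing down, gripper open.
Joint ranges: [-177.97, 177.97], [-48.28, 115.42], [12.27, 149.76], [-77.06, 257.06], [2.81, 150.46], [-146.56, 146.56]. Speed limits (degrees/s): [147.25, 147.25, 180, 180, 180, 180].

### API

Orientations are given as a 3x3 rotation matrix whose columns are the frame's x, y, z axes.
In Python, from bench import arm, imaging gives the robot as it stands.
- The arm moves only by the tool jog_arm, never from a script. Its argument "moves" is a list of rows, each a list of 4 numbers: the shift along the world's x, y, z in cm, then the turn about the world's z in rad. In form: [[x, y, z, spin], ...]. A call has 1 to 12 rows; each row is the pose to reach, as a shift and turn from the pose commanded when the call began; what a row does not reach only later rows make up. A row lasts 1/8 s, in which the tool goes at most 62.5 mm and 10.7 degrees, less where a joint would pass 70% of its speed; a pose out of reach is approached as far as the arm can. A call with a gripper value outside its range is refused whole. "gripper" is the finger opening in cm, from 0 to 9.12, set as the call begins (left out, the last holds). The fingers move at their own pace and stop on an object; the grip force is fixed at half the most. Time passes only in rows, so rows that repeat a pose let the fingers close. It gives the time, the measured TCP pose, the force, the opening and the grip force at its end, in the units of the state.
- arm.get_state(): the state, without advancing time (a new reading comes with each control period).
- imaging.grab_frame(name): name is "scene" or "top"; returns a dict with "img" (420x560x3 uint8, blue, green, red), "mtx" (3x3 intrinsics, pixels), "R" (3x3) and "t" (3): a world point X has camera coordinates R X + t. Camera axes: x right, y down, z forward; pixel columns grow to the right and rows downward; lengths in m; the calibration is good to about 2 mm. A picture is of the moment at which its call begins. There is no depth.
- arm.close_job(): hands the job in; it is judged then, once.
The state is a dict: "time": time; "joint_positions": joint angles; "joint_velocities": joint speeds; "joint_torque": joint torques, N m; "position": TCP position; "orientation": TCP orientation; "ft_force": force on the tool from outside, world axes, zero at the start; "torque": the same for the moment, N m; "grip_width": opening from 0.0 (shut) to 1.0 (fully open); "grip_force": force on a finger pad.
Only numpy, scipy, OpenCV 4.12 (cv2) and the standard library are available. Lean on these libraries where they do the work, as an engineer would, in place of code of your own. Each camera call takes 0.05 s, during which the arm holds its last target. There are 200 camera calls.

### The job

Pack the carrier for the next machine: swing its keeper arm out of the way and slide every flanged bush on the bench sideways into a slot of its own, fully home against the slot's end with its flange under the slotted plate and dropped behind the front sill. Then lay the grey separator sheet flat and square on the carrier's two end walls, between their lips, stack the parts tray squarely and centrally on the sheet with its handle up, and swing the keeper arm fully back over the tray's handle until it stops. Leave the other things on the bench where they are.

Things in the scene. Friction and masses are not known exactly. Their poses are not given: they have to be found in the camera images.
- carrier: Aluminium carrier bolted to the bench, place and yaw vary. Origin: on the bench below the middle of the row of four slots. +x from the open slot mouths to their closed ends (bushes go in along +x), y along the row, z up. Base plate 12 mm thick, x -40 to 35 mm. Above it the slotted plate: underside z = 30, top z = 38, x from -30 (teeth tips) to 35. A sill 5 mm high (z 12 to 17, x -40 to -27) runs along the front of the base plate.
- slot0 (a point): Where the middle of the foot of a bush stands when it is home in slot 0 (carrier y = -90 mm): on the base plate's top, 12 mm above the bench. Axes as the carrier. The flange goes in over the sill and drops behind it, which keeps the bush in. The slot is 30 mm wide, straight-sided from x = -15 mm to its closed end at x = 13.5 mm; its mouth flares to 60 mm at x = -30.
- slot1 (a point): Where the middle of the foot of a bush stands when it is home in slot 1 (carrier y = -30 mm): on the base plate's top, 12 mm above the bench. Axes as the carrier. The flange goes in over the sill and drops behind it, which keeps the bush in. The slot is 30 mm wide, straight-sided from x = -15 mm to its closed end at x = 13.5 mm; its mouth flares to 60 mm at x = -30.
- slot2 (a point): Where the middle of the foot of a bush stands when it is home in slot 2 (carrier y = 30 mm): on the base plate's top, 12 mm above the bench. Axes as the carrier. The flange goes in over the sill and drops behind it, which keeps the bush in. The slot is 30 mm wide, straight-sided from x = -15 mm to its closed end at x = 13.5 mm; its mouth flares to 60 mm at x = -30.
- slot3 (a point): Where the middle of the foot of a bush stands when it is home in slot 3 (carrier y = 90 mm): on the base plate's top, 12 mm above the bench. Axes as the carrier. The flange goes in over the sill and drops behind it, which keeps the bush in. The slot is 30 mm wide, straight-sided from x = -15 mm to its closed end at x = 13.5 mm; its mouth flares to 60 mm at x = -30.
- rest (a point): Centre of the separator's resting place, level with the tops of the two end walls, 100 mm above the bench. Axes as the carrier. The end walls span x -35 to 35 mm; their top faces reach from |y| = 122 to 137 mm, and outside that is a lip up to 108 mm above the bench (|y| 137 to 148).
- keeper (a joint): Keeper arm on a post, rad; light friction (0.08 N m), stays where left. 0 = closed on its stop, lying along carrier -x over the middle; grows to 2.0 counter-clockwise seen from above, knob moving to carrier -y, then +x. Starts at 0 to 0.3, blocking the way down; at 1.7 it is out of the way. Arm 18 mm wide, z 178 to 190 mm, reaching 100 mm from the axis.
- keeper_knob (a point): Middle of the part of the upright black knob that can be gripped, 214 mm above the bench. The knob is a round pin of 18 mm diameter, 45 mm tall (z 190 to 235 mm), 95 mm from the hinge axis. Turns with the arm.
- keeper_hinge (a point): Point on the keeper's vertical hinge axis, at carrier x = 95, y = 0, level with point keeper_knob. A fixed steel post of 22 mm diameter, 177 mm high, stands here.
- bush0_mid (a point): Steel flanged bush standing upright on its flange: flange 48 mm diameter, 8 mm thick, at the foot; above it a plain barrel of 26 mm diameter; 80 mm tall in all, about 0.25 kg. Point: on its axis, 40 mm above its foot. z up its axis. Two to four of the bushes are present; absent ones have no pose.
- bush1_mid (a point): Steel flanged bush standing upright on its flange: flange 48 mm diameter, 8 mm thick, at the foot; above it a plain barrel of 26 mm diameter; 80 mm tall in all, about 0.25 kg. Point: on its axis, 40 mm above its foot. z up its axis. Two to four of the bushes are present; absent ones have no pose.
- bush2_mid (a point): Steel flanged bush standing upright on its flange: flange 48 mm diameter, 8 mm thick, at the foot; above it a plain barrel of 26 mm diameter; 80 mm tall in all, about 0.25 kg. Point: on its axis, 40 mm above its foot. z up its axis. Two to four of the bushes are present; absent ones have no pose.
- bush3_mid (a point): Steel flanged bush standing upright on its flange: flange 48 mm diameter, 8 mm thick, at the foot; above it a plain barrel of 26 mm diameter; 80 mm tall in all, about 0.25 kg. Point: on its axis, 40 mm above its foot. z up its axis. Two to four of the bushes are present; absent ones have no pose.
- stand: Wooden support block under the separator, 36 x 200 x 30 mm (x, y, z), fixed; it stands either to the left or to the right. Origin: middle of its underside.
- separator_mid (a point): Grey plastic separator sheet, 62 x 264 x 6 mm (x, y, z), about 0.12 kg, lying flat on the stand and overhanging it by 13 mm on each long side; it can be gripped across its 62 mm width. Point: its centre. y along its length. Either way round will do.
- tray_grip (a point): Centre of the black handle bar of the parts tray, 57 mm above the tray's underside. Bar 12 x 92 x 14 mm (x, y, z), its top 64 mm above the underside. Steel tray, 66 x 250 x 26 mm, small parts fixed in it, about 0.4 kg. y along its length. It stands on the bench on the other side from the stand. Either way round will do.
- collar: Plain steel collar without a flange, 42 mm diameter, 45 mm tall, standing on the bench, a bystander to be left alone.
- driver: Screwdriver 170 mm long, lying along its x, a bystander to be left alone.
- spanner: Spanner 150 mm long, lying along its x, a bystander to be left alone.
- oilcan: Tin, 56 mm diameter, 110 mm tall, a bystander to be left alone.
- pot: Jar, 60 mm diameter, 70 mm tall, a bystander to be left alone.
- spindle: Dark spindle with a 70 mm disc near its top, 89 mm tall, a bystander to be left alone.
- vblock: Steel block 60 x 80 x 50 mm, a bystander to be left alone.
Not all that is in view belongs to the job. What is shaped like the part that bears bush3_mid but red is not meant.

How it is judged (in metres and radians):
On the way, in this order (a step that is already met when the one before it is completed fails the run):
1. every bush that is present stands home in a slot, flange under the plate (x of bush0_mid in the frame of carrier between -0.007 and 0.007 m and z of bush0_mid in the frame of carrier between 0.047 and 0.0555 m and angle between each of bush0_mid, bush1_mid, bush2_mid, bush3_mid's own z axis and vertical below 0.12 rad and (y of bush0_mid in the frame of carrier between -0.096 and -0.084 m or y of bush0_mid in the frame of carrier between -0.036 and -0.024 m or y of bush0_mid in the frame of carrier between 0.024 and 0.036 m or y of bush0_mid in the frame of carrier between 0.084 and 0.096 m) and x of bush1_mid in the frame of carrier between -0.007 and 0.007 m and z of bush1_mid in the frame of carrier between 0.047 and 0.0555 m and (y of bush1_mid in the frame of carrier between -0.096 and -0.084 m or y of bush1_mid in the frame of carrier between -0.036 and -0.024 m or y of bush1_mid in the frame of carrier between 0.024 and 0.036 m or y of bush1_mid in the frame of carrier between 0.084 and 0.096 m) and x of bush2_mid in the frame of carrier between -0.007 and 0.007 m and z of bush2_mid in the frame of carrier between 0.047 and 0.0555 m and (y of bush2_mid in the frame of carrier between -0.096 and -0.084 m or y of bush2_mid in the frame of carrier between -0.036 and -0.024 m or y of bush2_mid in the frame of carrier between 0.024 and 0.036 m or y of bush2_mid in the frame of carrier between 0.084 and 0.096 m) and x of bush3_mid in the frame of carrier between -0.007 and 0.007 m and z of bush3_mid in the frame of carrier between 0.047 and 0.0555 m and (y of bush3_mid in the frame of carrier between -0.096 and -0.084 m or y of bush3_mid in the frame of carrier between -0.036 and -0.024 m or y of bush3_mid in the frame of carrier between 0.024 and 0.036 m or y of bush3_mid in the frame of carrier between 0.084 and 0.096 m)), for 0.2 s.
2. the separator lies flat on the end walls and is released (x of separator_mid in the frame of carrier between -0.012 and 0.012 m and y of separator_mid in the frame of carrier between -0.012 and 0.012 m and z of separator_mid in the frame of carrier between 0.099 and 0.106 m and angle between separator_mid's own z axis and vertical below 0.03 rad and angle between the y axis of separator_mid and the y axis of carrier, either way round below 0.12 rad and contact force between the fingers and separator below 0.5 N), for 0.2 s.
3. the tray stands on the separator and is released (x of separator_mid in the frame of carrier between -0.012 and 0.012 m and y of separator_mid in the frame of carrier between -0.012 and 0.012 m and z of separator_mid in the frame of carrier between 0.099 and 0.106 m and angle between separator_mid's own z axis and vertical below 0.03 rad and angle between the y axis of separator_mid and the y axis of carrier, either way round below 0.12 rad and x of tray_grip in the frame of carrier between -0.015 and 0.015 m and y of tray_grip in the frame of carrier between -0.015 and 0.015 m and z of tray_grip in the frame of carrier between 0.158 and 0.168 m and angle between tray_grip's own z axis and vertical below 0.04 rad and angle between the y axis of tray_grip and the y axis of carrier, either way round below 0.15 rad and contact force between the fingers and tray below 0.5 N), for 0.2 s.
4. the keeper arm is closed over the tray (value of joint keeper below 0.12 rad and x of tray_grip in the frame of carrier between -0.015 and 0.015 m and y of tray_grip in the frame of carrier between -0.015 and 0.015 m and z of tray_grip in the frame of carrier between 0.158 and 0.168 m and angle between tray_grip's own z axis and vertical below 0.04 rad and angle between the y axis of tray_grip and the y axis of carrier, either way round below 0.15 rad), for 0.2 s.
At the end, for the whole second after the job is handed in: Each bush upright, home in a slot (within 7 mm along it, 6 mm across), flange under the plate; separator flat on both end walls (centred within 12 mm, square within 0.12 rad); tray level on it (15 mm, 0.15 rad); keeper arm closed (below 0.12 rad); all at rest (all of step 1 and all of step 4 and x of separator_mid in the frame of carrier between -0.012 and 0.012 m and y of separator_mid in the frame of carrier between -0.012 and 0.012 m and z of separator_mid in the frame of carrier between 0.099 and 0.106 m and angle between separator_mid's own z axis and vertical below 0.03 rad and angle between the y axis of separator_mid and the y axis of carrier, either way round below 0.12 rad and linear speed of each of tray, separator below 0.02 m/s and contact force between tray and separator above 0.5 N); the robot touches nothing.
It fails at once if a bystander (collar, screwdriver, spanner, tin, jar, spindle, block) is moved by more than 30 mm (distance of any of collar, driver, spanner, oilcan, pot, spindle, vblock from where it was at the start of the episode above 0.03 m).
Of bush0, bush1, bush2, bush3 only 2 to 4 are there at a start; the rules pass over those that are not, and their reading is None.
At some moment in a run one of bush0, bush1, bush2, bush3, tray may be knocked a few centimetres aside while the robot is not near it.
It also fails if it takes over 210 s, if anything falls off the work surface, if the arm or the gripper's body presses on something with over 40 N, if the wrist force passes 120 N, or if a joint passes its speed limit or range.

## Working session

There is one attempt and no reset: what is moved stays moved. The work goes in short steps, Python scripts to look and compute and a tool call to move; the robot and the scene stay as the last step left them, time stands still between calls to the robot, and variables do not carry over. Pictures are saved under pics/ and viewed, at most 16 in all, crops included, and the job is handed in when it is done.

Besides the shell and the picture viewer there is one more tool, called by a JSON object that holds its "api" and its "payload". jog_arm: Moves the arm, as the interface text tells. Its arguments: {"type":"object","properties":{"moves":{"type":"array"},"gripper":{"type":"number"}},"required":["moves"]}

```bash
ls; mkdir -p pics; cat > h.py <<'E'
import numpy as np, cv2
from bench import arm, imaging
def grab(n,fn=None):
    f=imaging.grab_frame(n)
    if fn: cv2.imwrite('pics/'+fn,f['img'])
    return f
def ray(f,u,v,z):
    R,t=np.array(f['R']),np.array(f['t']).ravel()
    d=R.T@np.linalg.solve(np.array(f['mtx']),[u,v,1.]); c=-R.T@t
    return c+d*(z-c[2])/d[2]
def proj(f,X):
    p=np.array(f['mtx'])@(np.array(f['R'])@np.array(X)+np.array(f['t']).ravel()); return p[:2]/p[2]
E
python3 - <<'E'
from h import *
for n in('top','scene'):
    f=grab(n,n+'0.png'); print(n,-np.array(f['R']).T@np.array(f['t']).ravel(),np.array(f['R']).round(2).tolist(),f['mtx'][0][0])
print(arm.get_state())
E
```

```text
pics
top [ 0.42088163 -0.01073712  1.35125208] [[-0.03, -1.0, 0.0], [-1.0, 0.03, -0.1], [0.1, -0.0, -1.0]] 495.33037826213354
scene [ 1.31222059 -0.78134206  0.97839364] [[0.72, 0.69, -0.0], [0.42, -0.45, -0.79], [-0.55, 0.57, -0.61]] 487.0069517420799
{'time': 0.1, 'joint_positions': array([-7.60321872e+01,  1.83448986e+01,  8.96985736e+01, -8.92469492e-04,
        7.20450290e+01, -1.14752310e+00]), 'joint_velocities': array([-6.55319924e-02, -2.30222820e-01, -2.06513725e-01,  5.35324748e-05,
       -7.77923905e-04,  1.69282559e-02]), 'joint_torque': array([ 5.47995187e-04, -4.13333023e+01, -2.32509577e+01,  7.28851953e-02,
        4.22188779e-02, -6.01284228e-05]), 'position': array([ 0.1498165 , -0.55469851,  0.23224092]), 'orientation': array([[ 9.65401617e-01,  2.60767268e-01, -3.87219250e-04],
       [ 2.60767555e-01, -9.65400459e-01,  1.49538751e-03],
       [ 1.61264722e-05, -1.54462373e-03, -9.99998807e-01]]), 'ft_force': array([-0.7164671 ,  0.33652839,  0.23641073]), 'torque': array([ 0.03843856,  0.04520783, -0.02361012]), 'grip_force': 0.0, 'grip_width': 0.9957748845976883}
```

View pics/top0.png

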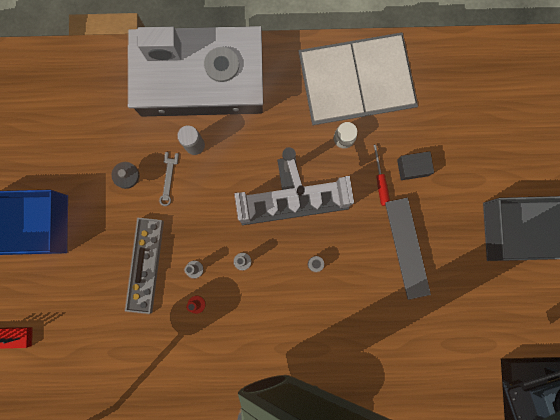

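View pics/scene0.png

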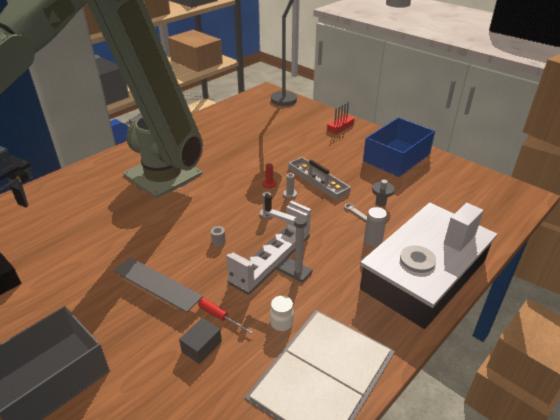

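The top view shows two steel bushes at about (194,269) and (242,261), with the red decoy at (196,305) and the collar at (316,264). The carrier is around (295,200), with the tray at (145,265) on the left and the separator at (408,248) on the right. The scene view agrees. I'll zoom in for exact features.

```bash
python3 - <<'E'
import cv2
i=cv2.imread('pics/top0.png'); cv2.imwrite('pics/c1.png',cv2.resize(i[140:240,220:370],None,fx=5,fy=5,interpolation=cv2.INTER_CUBIC))
cv2.imwrite('pics/c2.png',cv2.resize(i[205:325,110:340],None,fx=3.4,fy=3.4,interpolation=cv2.INTER_CUBIC))
E
```

```text
(no output)
```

View pics/c1.png

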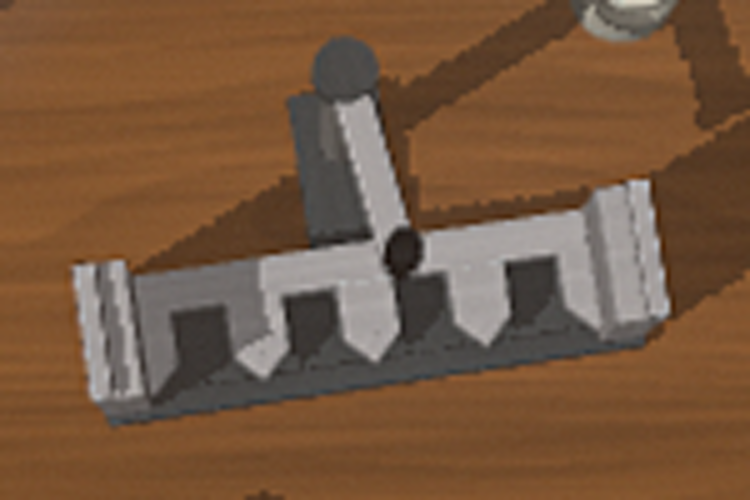

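View pics/c2.png

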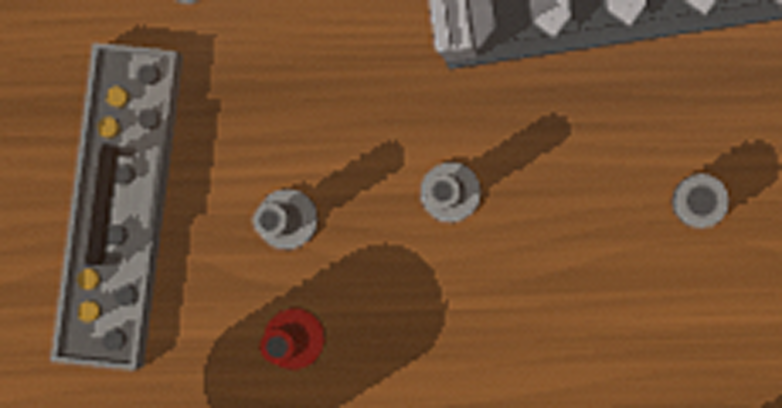

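Crop 1 gives the carrier's outer lip corners at (75,266), (93,400), (648,182) and (667,314), with the knob at (404,250) and the post at (345,68). Crop 2 gives bush A's flange at (285,219) and barrel top at (268,219), and bush B's at (450,192) and (443,189). The tray rim corners are (95,45), (177,51), (138,369) and (52,361).

```bash
cat > m.py <<'E'
from h import *
f=grab('top'); 
def P(pts,o,s,z): return np.array([ray(f,o[0]+p[0]/s,o[1]+p[1]/s,z)[:2] for p in pts])
c=P([(75,266),(93,400),(648,182),(667,314)],(220,140),5,.108)
print('carrier',c.round(4).tolist(),c.mean(0), 'len',np.linalg.norm(c[0]-c[2]),np.linalg.norm(c[1]-c[3]),np.linalg.norm(c[0]-c[1]))
d=(c[0]+c[1]-c[2]-c[3]); print('yaw',np.arctan2(-d[0],d[1]))
print('post',P([(345,68)],(220,140),5,.177),'knob',P([(404,247)],(220,140),5,.23))
o=(110,205);s=3.4
print('A',P([(285,219)],o,s,.006),P([(268,219)],o,s,.08));print('B',P([(450,192)],o,s,.006),P([(443,189)],o,s,.08))
t=P([(95,45),(177,51),(138,369),(52,361)],o,s,.026);print('tray',t.mean(0),t.round(3).tolist())
h=P([(104,145),(119,147),(88,264),(104,265)],o,s,.064);print('handle',h.mean(0));d=t[0]+t[1]-t[2]-t[3];print('tray ydir ang',np.arctan2(d[1],d[0]),np.hypot(*d)/2)
im=f['img'].astype(int);m=((im.max(2)-im.min(2)<22)&(im.max(2)>60)).astype(np.uint8);m[:, :375]=0;m[:,440:]=0;m[:190]=0;m[310:]=0
n,l,st,ce=cv2.connectedComponentsWithStats(m);k=1+st[1:,4].argmax()
r=cv2.minAreaRect(np.argwhere(l==k)[:,::-1].astype(np.float32));b=cv2.boxPoints(r);q=P(b,(0,0),1,.036)
print('sep',q.mean(0),q.round(3).tolist(),[np.linalg.norm(q[i]-q[i-1]) for i in (0,1)], b.tolist())
for p,n in((c,0),):
    pass
E
python3 m.py
```

```text
carrier [[0.6061, 0.0997], [0.5376, 0.0918], [0.6416, -0.1923], [0.5738, -0.1992]] [ 0.58976176 -0.04999692] len 0.2941381534482641 0.2932662716881881 0.0688591563877736
yaw 0.12228376094943551
post [[ 0.68878831 -0.03826469]] knob [[ 0.59274101 -0.06168992]]
A [[0.41640014 0.22349559]] [[0.41698142 0.22336258]]
B [[0.43432433 0.09210246]] [[0.43596976 0.09166476]]
tray [0.43079213 0.35240181] [[0.557, 0.369], [0.551, 0.304], [0.304, 0.335], [0.312, 0.402]]
handle [0.4307618 0.3510337]
tray ydir ang -0.12917627152170222 0.24835364532152054
sep [ 0.45901936 -0.3481462 ] [[0.582, -0.293], [0.595, -0.355], [0.336, -0.402], [0.323, -0.342]] [np.float64(0.26297389109979685), np.float64(0.0629157041654047)] [[384.49468994140625, 202.2467041015625], [407.22479248046875, 196.87411499023438], [430.18438720703125, 294.01092529296875], [407.45428466796875, 299.3835144042969]]
```

The measurements are consistent: the carrier is at (0.590,-0.050) with yaw 0.122, its lip span of 0.294 is close to the expected 0.296, and the post fits. First I'll clear the keeper.

{"api": "jog_arm", "payload": {"moves": [[0, 0, 5, 0], [44.2, 49.3, 5, -0.141], [44.2, 49.3, 5, -0.141], [44.2, 49.3, 5, -0.141], [44.2, 49.3, 5, -0.141], [44.2, 49.3, 5, -0.141], [44.2, 49.3, 5, -0.141], [44.2, 49.3, 5, -0.141], [44.2, 49.3, 5, -0.141], [44.2, 49.3, 5, -0.141], [44.2, 49.3, 5, -0.141], [44.2, 49.3, 5, -0.141]], "gripper": 6}}

```text
time: 1.65
position: [0.5933, -0.0596, 0.2823]
orientation: [[0.992, 0.125, -0.001], [0.125, -0.992, 0.0], [-0.001, -0.0, -1.0]]
ft_force: [-0.1, -0.2, -0.3]
grip_width: 0.659
grip_force: 0.0
```

{"api": "jog_arm", "payload": {"moves": [[0, 0, -3.4, 0], [0, 0, -6.8, 0], [0, 0, -6.8, 0]]}}

```text
time: 2.02
position: [0.5901, -0.0617, 0.212]
orientation: [[0.992, 0.123, -0.007], [0.123, -0.992, 0.001], [-0.007, -0.002, -1.0]]
ft_force: [0.6, 0.3, 0.3]
grip_width: 0.656
grip_force: 0.0
```

{"api": "jog_arm", "payload": {"moves": [[0, 0, 0, 0], [0, 0, 0, 0], [0, 0, 0, 0], [0, 0, 0, 0], [0, 0, 0, 0], [0, 0, 0, 0]], "gripper": 0}}

```text
time: 2.78
position: [0.5921, -0.0621, 0.2154]
orientation: [[0.992, 0.122, 0.001], [0.122, -0.992, -0.0], [0.001, 0.0, -1.0]]
ft_force: [0.1, -0.5, 2.4]
grip_width: 0.192
grip_force: 30.0
```

```bash
python3 - <<'E'
from h import *
s=arm.get_state();print(s['position'],s['grip_width']*9.12)
f=grab('top');s=f['img'];m=((s.max(2).astype(int)-s.min(2)<25)&(s.max(2)>90)).sum()
C=np.array([.590,-.050]);y=.122;ex=np.array([np.cos(y),np.sin(y)]);ey=np.array([-ex[1],ex[0]])
H=C+.095*ex;p=arm.get_state()['position'][:2];v=H-p;r=np.hypot(*v);a0=np.arctan2(v[1],v[0]);print('hinge',H,'theta',a0-y,'r',r)
for th in np.arange(.25,1.8,.15):
    a=y+th; q=H-r*np.array([np.cos(a),np.sin(a)]); print(round(th,2),((q-p)*100).round(1))
E
```

```text
[ 0.59206651 -0.06206612  0.21540921] 1.7510863114907513
hinge [ 0.68429389 -0.03843873] theta 0.12884740737243683 r 0.09523402665486773
0.25 [ 0.4 -1.1]
0.4 [ 1.  -2.4]
0.55 [ 1.8 -3.6]
0.7 [ 2.7 -4.6]
0.85 [ 3.9 -5.5]
1.0 [ 5.1 -6.2]
1.15 [ 6.4 -6.7]
1.3 [ 7.8 -7.1]
1.45 [ 9.2 -7.2]
1.6 [10.7 -7.1]
1.75 [12.1 -6.7]
```

{"api": "jog_arm", "payload": {"moves": [[0.4, -1.1, 0, 0], [1.0, -2.4, 0, 0], [1.8, -3.6, 0, 0], [2.7, -4.6, 0, 0], [3.9, -5.5, 0, 0], [5.1, -6.2, 0, 0], [6.4, -6.7, 0, 0], [7.8, -7.1, 0, 0], [9.2, -7.2, 0, 0], [10.7, -7.1, 0, 0], [12.1, -6.7, 0, 0], [12.1, -6.7, 0, 0]]}}

```text
time: 4.32
position: [0.7122, -0.1258, 0.2155]
orientation: [[0.992, 0.125, -0.003], [0.125, -0.992, 0.006], [-0.003, -0.006, -1.0]]
ft_force: [-5.6, 7.7, 6.8]
grip_width: 0.188
grip_force: 30.0
```

{"api": "jog_arm", "payload": {"moves": [[0, 0, 0, 0], [0, 0, 0, 0], [0, 0, 5, 0], [0, 0, 7, 0]], "gripper": 5}}

```text
time: 4.82
position: [0.7138, -0.1301, 0.2877]
orientation: [[0.993, 0.122, 0.004], [0.122, -0.993, -0.002], [0.004, 0.002, -1.0]]
ft_force: [0.0, -0.1, -1.6]
grip_width: 0.546
grip_force: 0.0
```

```bash
python3 - <<'E'
from h import *
f=grab('top','t1.png')
g=grab('scene','s1.png')
cv2.imwrite('pics/two.png',np.vstack([cv2.resize(f['img'],(400,300)),cv2.resize(g['img'],(400,300))]))
E
```

```text
(no output)
```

View pics/two.png

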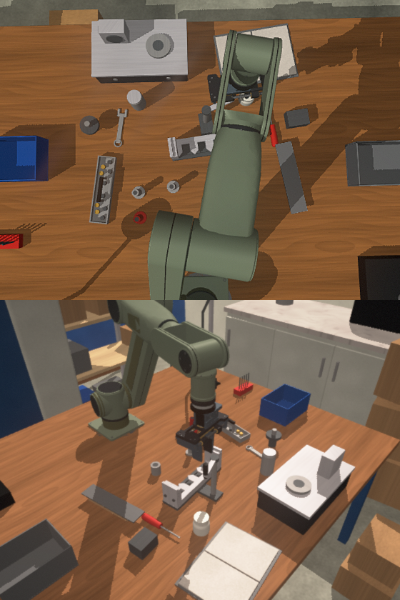

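No further bushes are visible: bush A and bush B are still at (0.417,0.223) and (0.435,0.092), and the keeper is swung out. I'll go to bush B.

{"api": "jog_arm", "payload": {"moves": [[-6, 5, 0, 0], [-27.8, 22.1, 0, 0], [-27.8, 22.1, -2, 0], [-27.8, 22.1, -5, 0], [-27.8, 22.1, -8, 0], [-27.8, 22.1, -12, 0], [-27.8, 22.1, -12, 0], [-27.8, 22.1, -12, 0]], "gripper": 6}}

```text
time: 5.92
position: [0.4325, 0.0917, 0.1629]
orientation: [[0.992, 0.124, -0.005], [0.124, -0.992, -0.001], [-0.005, 0.001, -1.0]]
ft_force: [-0.3, -0.1, 0.4]
grip_width: 0.658
grip_force: 0.0
```

{"api": "jog_arm", "payload": {"moves": [[0, 0, -4, 0], [0, 0, -8, 0], [0, 0, -10.5, 0], [0, 0, -10.5, 0]]}}

```text
time: 6.42
position: [0.435, 0.0911, 0.059]
orientation: [[0.993, 0.122, -0.003], [0.122, -0.993, -0.001], [-0.003, 0.001, -1.0]]
ft_force: [0.3, 0.1, 0.9]
grip_width: 0.653
grip_force: 0.0
```

{"api": "jog_arm", "payload": {"moves": [[0, 0, 0, 0], [0, 0, 0, 0], [0, 0, 0, 0], [0, 0, 0, 0], [0, 0, 0, 0], [0, 0, 0, 0]], "gripper": 0}}

```text
time: 7.18
position: [0.4353, 0.0921, 0.0605]
orientation: [[0.992, 0.122, 0.001], [0.122, -0.992, 0.0], [0.001, -0.0, -1.0]]
ft_force: [-0.5, 1.8, 5.9]
grip_width: 0.281
grip_force: 30.0
```

{"api": "jog_arm", "payload": {"moves": [[0, 0, 4, 0], [0, 0, 9, 0], [3, -7, 9, 0], [5.5, -12, 9, 0], [7.9, -18.1, 9, 0], [7.9, -18.1, 9, 0], [7.9, -18.1, 6, 0], [7.9, -18.1, 3, 0], [7.9, -18.1, 2, 0], [7.9, -18.1, 2, 0], [7.9, -18.1, 2, 0]]}}

```text
time: 8.55
position: [0.5147, -0.089, 0.081]
orientation: [[0.992, 0.123, 0.002], [0.123, -0.992, -0.0], [0.002, 0.001, -1.0]]
ft_force: [0.2, 0.0, -3.0]
grip_width: 0.277
grip_force: 30.0
```

```bash
python3 - <<'E'
from h import *
f=grab('top');g=grab('scene')
p=arm.get_state()['position'];print(p)
def crop(f,X,w,h,s):
    u,v=proj(f,X).astype(int);return cv2.resize(f['img'][v-h:v+h,u-w:u+w],None,fx=s,fy=s,interpolation=cv2.INTER_CUBIC)
a=crop(f,[p[0]+.03,p[1],.05],50,37,4);b=crop(g,[p[0]+.03,p[1],.05],50,37,4)
cv2.imwrite('pics/k1.png',np.hstack([a,b]))
C=np.array([.590,-.050]);y=.122;ex=np.array([np.cos(y),np.sin(y)]);ey=np.array([-ex[1],ex[0]]);d=p[:2]-C;print('carrier xy',d@ex*1e3,d@ey*1e3)
E
```

```text
[ 0.51468699 -0.08908543  0.08106028]
carrier xy -79.5098283102785 -29.62950193605538
```

View pics/k1.png

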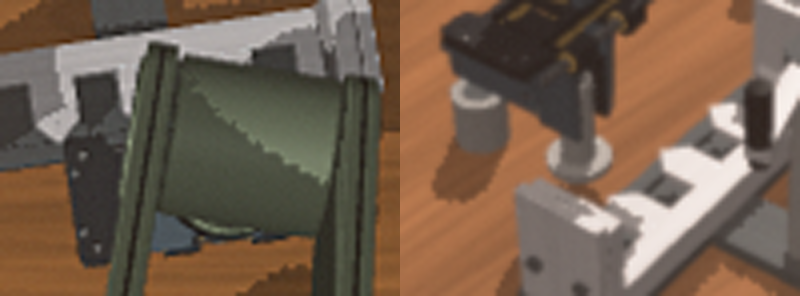

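The right crop shows the bush upright in the grip just before the front of the carrier. I'll check the slot edges against the prediction before entering.

```bash
python3 - <<'E'
from h import *
f=grab('top')
C=np.array([.590,-.050]);y=.122;ex=np.array([np.cos(y),np.sin(y)]);ey=np.array([-ex[1],ex[0]])
for Y in(.09,.03,-.03,-.09):
    print(Y,[((proj(f,[*(C+.0135*ex+(Y+s)*ey),.038])-[220,140])*5).round(0).tolist() for s in(.015,-.015)])
for Y in(.06,0,-.06): print('tooth',Y,((proj(f,[*(C-.03*ex+Y*ey),.038])-[220,140])*5).round(0))
E
```

```text
0.09 [[170.0, 312.0], [225.0, 303.0]]
0.03 [[281.0, 295.0], [336.0, 287.0]]
-0.03 [[392.0, 279.0], [447.0, 270.0]]
-0.09 [[502.0, 262.0], [558.0, 254.0]]
tooth 0.06 [265. 379.]
tooth 0 [376. 363.]
tooth -0.06 [487. 346.]
```

The prediction matches the tooth tips to within 1 px at the crop scale. Sliding in.

{"api": "jog_arm", "payload": {"moves": [[1.5, 0.15, -0.1, 0], [3.0, 0.33, -0.1, 0], [4.0, 0.46, -0.1, 0], [5.0, 0.58, -0.1, 0], [5.8, 0.68, -0.1, 0], [6.6, 0.78, -0.1, 0], [7.4, 0.88, -0.1, 0], [7.9, 0.94, -0.1, 0], [8.0, 0.95, -0.1, 0], [8.0, 0.95, -0.1, 0]]}}

```text
time: 9.95
position: [0.5937, -0.0796, 0.0789]
orientation: [[0.992, 0.122, -0.0], [0.122, -0.992, -0.0], [-0.0, 0.0, -1.0]]
ft_force: [-0.7, -0.0, -2.7]
grip_width: 0.277
grip_force: 30.0
```

{"api": "jog_arm", "payload": {"moves": [[0, 0, -0.3, 0], [0, 0, -0.6, 0], [0, 0, -0.7, 0], [0, 0, -0.7, 0]]}}

```text
time: 10.45
position: [0.5938, -0.0796, 0.0725]
orientation: [[0.992, 0.122, -0.0], [0.122, -0.992, -0.0], [-0.0, 0.0, -1.0]]
ft_force: [-1.6, 1.0, 3.7]
grip_width: 0.28
grip_force: 30.0
```

{"api": "jog_arm", "payload": {"moves": [[0, 0, 0, 0], [0, 0, 0, 0], [0, 0, 3, 0], [0, 0, 8, 0], [0, 0, 10, 0], [-4, 6, 10, 0], [-7, 12, 10, 0], [-11, 18, 10, 0], [-14, 24, 10, 0], [-17.7, 30.3, 10, 0], [-17.7, 30.3, 10, 0], [-17.7, 30.3, 10, 0]], "gripper": 4.4}}

```text
time: 11.95
position: [0.4159, 0.2252, 0.1721]
orientation: [[0.992, 0.127, 0.0], [0.127, -0.992, 0.0], [0.0, -0.0, -1.0]]
ft_force: [0.7, -0.1, -0.3]
grip_width: 0.484
grip_force: 0.0
```

```bash
python3 - <<'E'
from h import *
g=grab('scene');f=grab('top','t2.png')
C=np.array([.590,-.050]);y=.122;ex=np.array([np.cos(y),np.sin(y)]);ey=np.array([-ex[1],ex[0]])
def crop(f,X,w,h,s):
    u,v=proj(f,X).astype(int);print(u-w,v-h);return cv2.resize(f['img'][v-h:v+h,u-w:u+w],None,fx=s,fy=s,interpolation=cv2.INTER_CUBIC)
a=crop(f,[.50,.08,.05],50,60,4);b=crop(g,[.52,.05,.05],50,60,4)
cv2.imwrite('pics/k2.png',np.hstack([a,b]))
print(proj(f,[*(C-.03*ey),.092]),proj(f,[.4167,.2234,.004]),proj(g,[.4167,.2234,.004]),proj(g,[.4167,.2234,.08]),proj(g,[*(C-.03*ey),.092]))
E
```

```text
195 176
226 159
[305.6419993  197.09220269] [193.98663755 269.29352784] [289.34195373 193.21149602] [289.67340524 174.62173314] [263.11352205 240.35464829]
```

View pics/k2.png

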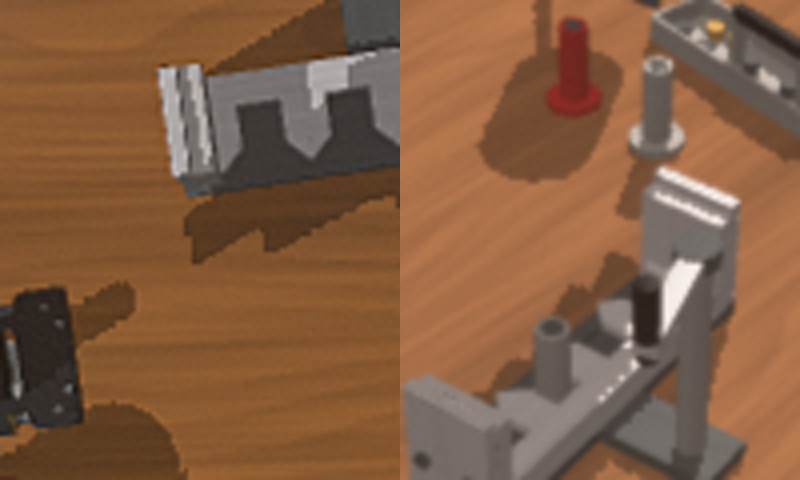

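Bush B stands in slot 1 with its top near crop (551,328), against a prediction of (548,325). Bush A's top is at pixel (290,174), as predicted. I'll grasp A.

{"api": "jog_arm", "payload": {"moves": [[0, 0, -4, 0], [0, 0, -8, 0], [0, 0, -11.2, 0], [0, 0, -11.2, 0], [0, 0, -11.2, 0]]}}

```text
time: 12.68
position: [0.4183, 0.2231, 0.0609]
orientation: [[0.993, 0.121, 0.002], [0.121, -0.993, 0.001], [0.002, -0.0, -1.0]]
ft_force: [0.4, 0.1, 0.2]
grip_width: 0.478
grip_force: 0.0
```

{"api": "jog_arm", "payload": {"moves": [[0, 0, 0, 0], [0, 0, 0, 0], [0, 0, 0, 0], [0, 0, 0, 0], [0, 0, 0, 0]], "gripper": 0}}

```text
time: 13.3
position: [0.4176, 0.2236, 0.0609]
orientation: [[0.992, 0.123, 0.002], [0.123, -0.992, 0.0], [0.002, -0.0, -1.0]]
ft_force: [1.6, -0.7, 6.1]
grip_width: 0.284
grip_force: 30.0
```

{"api": "jog_arm", "payload": {"moves": [[0, 0, 4, 0], [0, 0, 9, 0], [2, -6, 9, 0], [4, -12, 9, 0], [6, -18, 9, 0], [8.9, -25.4, 9, 0], [8.9, -25.4, 9, 0], [8.9, -25.4, 6, 0], [8.9, -25.4, 3, 0], [8.9, -25.4, 1.9, 0], [8.9, -25.4, 1.9, 0], [8.9, -25.4, 1.9, 0]]}}

```text
time: 14.8
position: [0.5068, -0.0303, 0.08]
orientation: [[0.992, 0.123, 0.002], [0.123, -0.992, -0.0], [0.002, 0.0, -1.0]]
ft_force: [-0.4, 0.3, -2.2]
grip_width: 0.277
grip_force: 30.0
```

```bash
cat >> h.py <<'E'
C=np.array([.590,-.050]);yaw=.122;ex=np.array([np.cos(yaw),np.sin(yaw)]);ey=np.array([-ex[1],ex[0]])
def loc():
    p=arm.get_state()['position'];d=p[:2]-C;print('carrier mm',(d@ex*1e3).round(1),(d@ey*1e3).round(1),'world',p.round(4))
E
python3 -c "
from h import *
loc()"
```

```text
carrier mm -80.2 29.7 world [ 0.5068 -0.0303  0.08  ]
```

{"api": "jog_arm", "payload": {"moves": [[1.5, 0.19, 0, 0], [3.0, 0.39, 0, 0], [4.0, 0.51, 0, 0], [5.0, 0.63, 0, 0], [5.8, 0.74, 0, 0], [6.6, 0.84, 0, 0], [7.4, 0.93, 0, 0], [7.9, 1.0, 0, 0], [8.0, 1.01, 0, 0], [8.0, 1.01, 0, 0]]}}

```text
time: 16.05
position: [0.5857, -0.0205, 0.0789]
orientation: [[0.992, 0.122, -0.0], [0.122, -0.992, -0.0], [-0.0, 0.0, -1.0]]
ft_force: [0.1, 0.9, -2.3]
grip_width: 0.279
grip_force: 30.0
```

{"api": "jog_arm", "payload": {"moves": [[0, 0, -0.3, 0], [0, 0, -0.6, 0], [0, 0, -0.7, 0], [0, 0, -0.7, 0]]}}

```text
time: 16.55
position: [0.5857, -0.0206, 0.073]
orientation: [[0.992, 0.122, 0.0], [0.122, -0.992, -0.0], [-0.0, 0.0, -1.0]]
ft_force: [-1.9, 0.5, 5.6]
grip_width: 0.28
grip_force: 30.0
```

{"api": "jog_arm", "payload": {"moves": [[0, 0, 0, 0], [0, 0, 0, 0], [0, 0, 3, 0], [0, 0, 8, 0], [0, 0, 11, 0], [-1.5, -6, 11, 0.061], [-3, -12, 11, 0.061], [-4.5, -18, 11, 0.061], [-6, -24, 11, 0.061], [-6.8, -31.7, 11, 0.061], [-6.8, -31.7, 11, 0.061], [-6.8, -31.7, 11, 0.061]], "gripper": 4.4}}

```text
time: 18.05
position: [0.5177, -0.3379, 0.1815]
orientation: [[0.983, 0.181, -0.0], [0.181, -0.983, 0.001], [-0.0, -0.001, -1.0]]
ft_force: [0.4, 0.0, -0.5]
grip_width: 0.484
grip_force: 0.0
```

```bash
python3 - <<'E'
from h import *
g=grab('scene');f=grab('top')
def crop(f,X,w,h,s):
    u,v=proj(f,X).astype(int);return cv2.resize(f['img'][v-h:v+h,u-w:u+w],None,fx=s,fy=s,interpolation=cv2.INTER_CUBIC),(u-w,v-h)
a,oa=crop(f,[*C,.05],50,50,4);b,ob=crop(g,[*C,.05],50,50,4)
cv2.imwrite('pics/k3.png',np.hstack([a,b]))
for Y in(-.03,.03):
    X=[*(C+Y*ey),.092];print((proj(f,X)-oa)*4,(proj(g,X)-ob)*4+[400,0])
loc();print(arm.get_state()['orientation'][:,1])
E
```

```text
[250.56799722 188.36881075] [576.4540882  181.41859315]
[158.0135308  202.06136585] [628.53580121 136.01737047]
carrier mm -106.2 -275.1 world [ 0.5181 -0.336   0.1817]
[ 0.18372556 -0.98297679 -0.00124701]
```

View pics/k3.png

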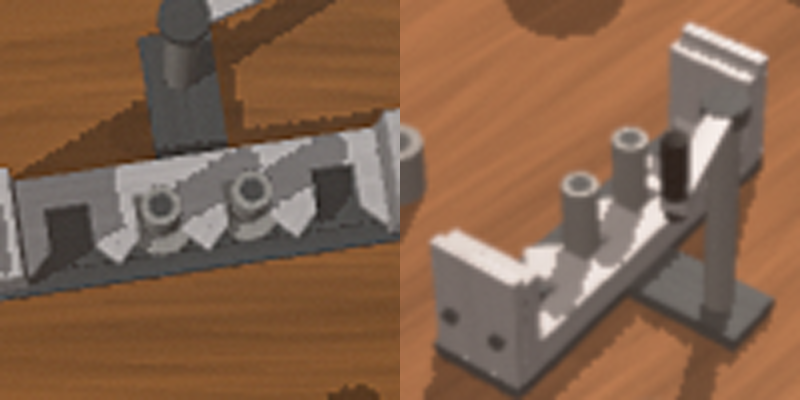

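Both bushes are home: their tops at (161,205) and (252,187) are within about 2 mm of the prediction. Next is the separator.

{"api": "jog_arm", "payload": {"moves": [[0, 0, 0, 0], [0, 0, -4, 0], [0, 0, -8, 0], [0, 0, -11, 0], [0, 0, -14.5, 0], [0, 0, -14.5, 0], [0, 0, -14.5, 0]], "gripper": 8.6}}

```text
time: 19.02
position: [0.519, -0.3373, 0.0383]
orientation: [[0.983, 0.184, 0.002], [0.184, -0.983, -0.001], [0.002, 0.001, -1.0]]
ft_force: [0.8, -0.2, 0.8]
grip_width: 0.941
grip_force: 0.0
```

{"api": "jog_arm", "payload": {"moves": [[0, 0, 0, 0], [0, 0, 0, 0], [0, 0, 0, 0], [0, 0, 0, 0], [0, 0, 0, 0]], "gripper": 4}}

```text
time: 19.65
position: [0.5182, -0.3377, 0.0378]
orientation: [[0.983, 0.183, 0.001], [0.183, -0.983, -0.001], [0.001, 0.001, -1.0]]
ft_force: [-0.5, 1.3, 6.3]
grip_width: 0.673
grip_force: 30.0
```

{"api": "jog_arm", "payload": {"moves": [[0, 0, 4, 0], [0, 0, 9, 0], [0, 0, 15, 0], [0, 0, 21, 0], [0, 0, 24, 0.1], [0.5, 3, 24, 0.25], [1.5, 7, 24, 0.42], [2.5, 11.5, 24, 0.6], [3.3, 16, 24, 0.77], [4, 20.5, 24, 0.94], [5, 25, 24, 1.1], [5.8, 29.5, 24, 1.27]]}}

```text
time: 21.15
position: [0.5758, -0.041, 0.2763]
orientation: [[0.111, 0.994, -0.001], [0.994, -0.111, 0.0], [0.0, -0.001, -1.0]]
ft_force: [0.9, -1.5, -1.1]
grip_width: 0.676
grip_force: 30.0
```

{"api": "jog_arm", "payload": {"moves": [[0.4, 3, 0, 0.12], [0.65, 5.2, 0, 0.24], [0.65, 5.2, -1, 0.24], [0.65, 5.2, -1, 0.24], [0.65, 5.2, -1, 0.24]]}}

```text
time: 21.78
position: [0.5822, 0.0085, 0.2667]
orientation: [[-0.121, 0.993, -0.001], [0.993, 0.121, -0.0], [-0.0, -0.001, -1.0]]
ft_force: [0.1, -1.0, -1.6]
grip_width: 0.673
grip_force: 30.0
```

```bash
python3 - <<'E'
from h import *
loc();o=arm.get_state()['orientation'];print(np.arctan2(o[1,1],o[0,1])-yaw,o[2])
f=grab('scene');cv2.imwrite('pics/k4.png',cv2.resize(f['img'][110:310,150:400],None,fx=3,fy=3))
E
```

```text
carrier mm -0.6 59.0 world [0.5822 0.0085 0.2667]
-0.001060437483940635 [-2.23662282e-04 -6.54491483e-04 -9.99999761e-01]
```

View pics/k4.png

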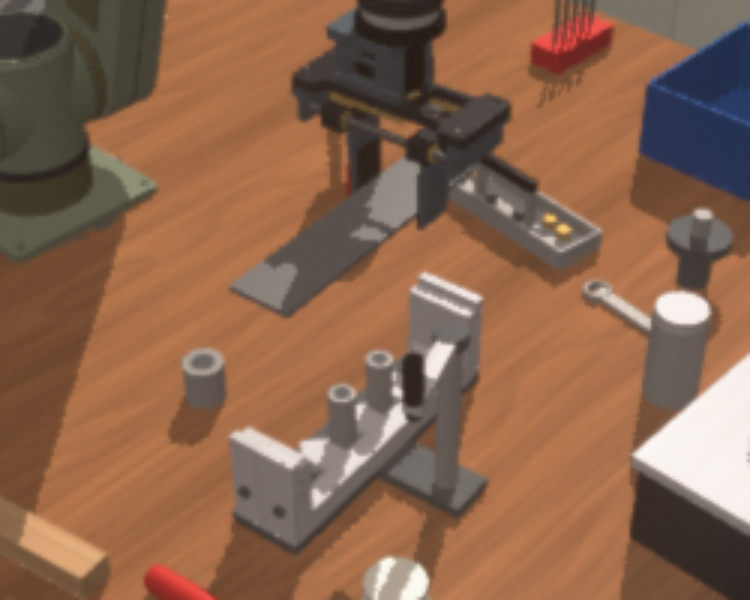

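The sheet is held level above the carrier, with its near end corners at crop pixels (232,287) and (288,310). I'll check the end position against the lips.

```bash
python3 - <<'E'
from h import *
f=grab('scene')
for u,v in((232,286),(288,311)):
    X=ray(f,150+u/3,110+v/3,.265);d=X[:2]-C;print(d@ex*1e3,d@ey*1e3)
E
```

```text
-25.17344770668659 -133.42370136651613
31.76176099427809 -131.80154127894008
```

{"api": "jog_arm", "payload": {"moves": [[0.05, 0.06, -4, 0], [0.05, 0.06, -8, 0], [0.05, 0.06, -11, 0], [0.05, 0.06, -13.5, 0], [0.05, 0.06, -14.8, 0], [0.05, 0.06, -15.3, 0], [0.05, 0.06, -15.6, 0], [0.05, 0.06, -15.8, 0], [0.05, 0.06, -15.8, 0], [0.05, 0.06, -15.8, 0]]}}

```text
time: 23.12
position: [0.5831, 0.0101, 0.1094]
orientation: [[-0.123, 0.992, 0.001], [0.992, 0.123, -0.0], [-0.0, 0.001, -1.0]]
ft_force: [0.3, -0.7, -1.5]
grip_width: 0.677
grip_force: 30.0
```

{"api": "jog_arm", "payload": {"moves": [[0, 0, -0.1, 0], [0, 0, -0.15, 0], [0, 0, -0.15, 0]]}}

```text
time: 23.5
position: [0.583, 0.0101, 0.1078]
orientation: [[-0.123, 0.992, 0.0], [0.992, 0.123, -0.0], [-0.0, 0.0, -1.0]]
ft_force: [-1.0, 0.2, 1.9]
grip_width: 0.676
grip_force: 30.0
```

{"api": "jog_arm", "payload": {"moves": [[0, 0, 0, 0], [0, 0, 0, 0], [0, 0, 0, 0], [0, 0, 0, 0]], "gripper": 8}}

```text
time: 24.0
position: [0.583, 0.0101, 0.1074]
orientation: [[-0.123, 0.992, 0.0], [0.992, 0.123, 0.0], [-0.0, 0.0, -1.0]]
ft_force: [0.3, 1.3, -0.1]
grip_width: 0.879
grip_force: 0.0
```

{"api": "jog_arm", "payload": {"moves": [[0, 0, 3, 0], [0, 0, 7, 0], [0, 0, 12, 0], [0, 0, 15, 0], [-3, 7, 15, 0], [-6, 14, 15, 0], [-6, 14, 15, 0]]}}

```text
time: 24.88
position: [0.5215, 0.1524, 0.2577]
orientation: [[-0.125, 0.992, 0.0], [0.992, 0.125, 0.001], [0.001, 0.0, -1.0]]
ft_force: [-0.5, -0.4, 0.1]
grip_width: 0.878
grip_force: 0.0
```

```bash
python3 - <<'E'
from h import *
f=grab('top');g=grab('scene')
a=cv2.resize(f['img'][150:250,220:370],None,fx=2.6,fy=2.6,interpolation=cv2.INTER_CUBIC);b=cv2.resize(g['img'][160:310,200:350],None,fx=2.6,fy=2.6,interpolation=cv2.INTER_CUBIC)
a=cv2.copyMakeBorder(a,0,b.shape[0]-a.shape[0],0,0,0)
cv2.imwrite('pics/k5.png',np.hstack([a,b]))
for sx in(1,-1):
  for sy in(1,-1):
    X=[*(C+sx*.031*ex+sy*.132*ey),.106];print(((proj(f,X)-[220,150])*2.6).round(),((proj(g,X)-[200,160])*2.6+[390,0]).round())
E
```

```text
[ 54. 114.] [665. 133.]
[322.  74.] [515. 266.]
[ 63. 176.] [619. 113.]
[332. 136.] [468. 240.]
```

View pics/k5.png

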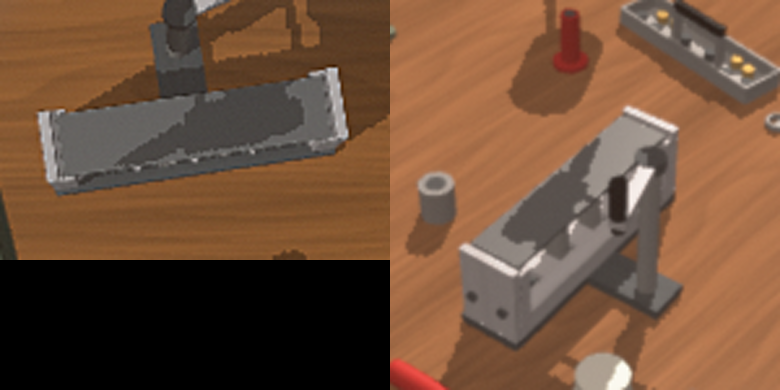

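The sheet lies flat between the lips, with corners as predicted at (54,114) and (332,136). I'll re-measure the tray before grasping.

```bash
python3 - <<'E'
from h import *
f=grab('top','t5.png');im=f['img'].astype(int);sat=im.max(2)-im.min(2)
m=((sat<25)).astype(np.uint8);m[:,:95]=0;m[:,190:]=0;m[:200]=0;m[335:]=0
n,l,st,ce=cv2.connectedComponentsWithStats(m);k=1+st[1:,4].argmax();print(st[k])
b=cv2.boxPoints(cv2.minAreaRect(np.argwhere(l==k)[:,::-1].astype(np.float32)));q=np.array([ray(f,*p,.026)[:2] for p in b]);print('rim',q.mean(0),q.round(3).tolist())
e=sorted([(np.linalg.norm(q[i]-q[i-1]),i) for i in range(4)])[-1][1];d=q[e]-q[e-1];print('ang',np.arctan(d[1]/d[0]))
cv2.imwrite('pics/k6.png',cv2.resize(f['img'][205:325,110:230],None,fx=5,fy=5,interpolation=cv2.INTER_CUBIC))
X=[.4308,.351,.064];print((proj(f,X)-[110,205])*5)
E
```

```text
[ 125  200   65  135 5963]
rim [0.42771384 0.31787767] [[0.607, 0.404], [0.603, 0.231], [0.248, 0.234], [0.252, 0.402]]
ang 0.004015471676281871
[152.67678758 301.46901061]
```

View pics/k6.png

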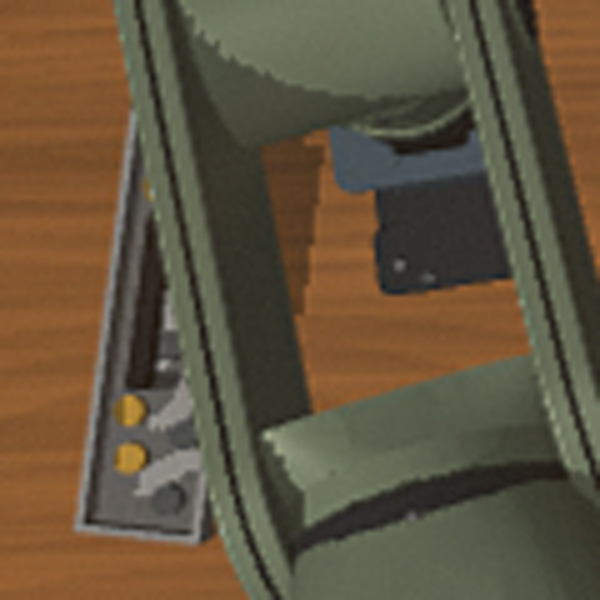

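The visible tray corners at (77,530) and (203,543) match the first measurement, so it has not moved.

{"api": "jog_arm", "payload": {"moves": [[-1.5, 3, 0, 0.17], [-3, 6, 0, 0.34], [-4.5, 9, 0, 0.51], [-6, 12, 0, 0.68], [-7, 15, 0, 0.85], [-8, 18, 0, 1.02], [-9.2, 20.1, 0, 1.19], [-9.2, 20.1, -4, 1.32], [-9.2, 20.1, -9, 1.32], [-9.2, 20.1, -11, 1.32], [-9.2, 20.1, -11, 1.32], [-9.2, 20.1, -11, 1.32]], "gripper": 5}}

```text
time: 26.52
position: [0.4323, 0.3511, 0.1485]
orientation: [[-0.992, 0.128, 0.002], [0.128, 0.992, 0.001], [-0.002, 0.001, -1.0]]
ft_force: [-0.3, -0.8, 0.4]
grip_width: 0.552
grip_force: 0.0
```

```bash
python3 - <<'E'
from h import *
loc();o=arm.get_state()['orientation'];print(np.arctan2(o[1,1],o[0,1]))
f=grab('scene');u,v=proj(f,[.43,.35,.06]).astype(int);cv2.imwrite('pics/k7.png',cv2.resize(f['img'][v-50:v+50,u-60:u+60],None,fx=5,fy=5,interpolation=cv2.INTER_CUBIC))
for s in(-.046,.046):
  print((proj(f,[.4308+s*np.cos(.129),.3515-s*np.sin(.129),.064])-[u-60,v-50])*5)
E
```

```text
carrier mm -107.7 417.3 world [0.4323 0.3511 0.1485]
1.4420163769099568
[262.85683734 217.98083014]
[353.43062579 273.57591723]
```

View pics/k7.png

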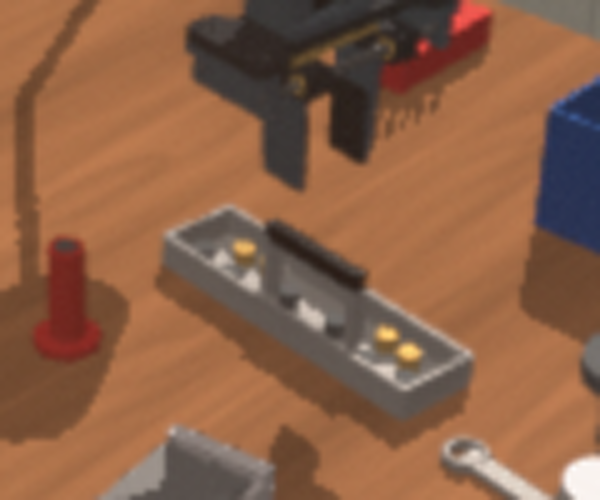

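The gripper stands over the tray handle, whose ends are at (275,225) and (362,275), within a few mm of the estimate. Going down to grip.

{"api": "jog_arm", "payload": {"moves": [[0, 0, -3, 0], [0, 0, -6, 0], [0, 0, -8.8, 0], [0, 0, -8.8, 0], [0, 0, -8.8, 0]]}}

```text
time: 27.2
position: [0.432, 0.3518, 0.0611]
orientation: [[-0.992, 0.127, 0.002], [0.127, 0.992, 0.002], [-0.002, 0.002, -1.0]]
ft_force: [-0.2, 0.0, 0.2]
grip_width: 0.544
grip_force: 0.0
```

{"api": "jog_arm", "payload": {"moves": [[0, 0, 0, 0], [0, 0, 0, 0], [0, 0, 0, 0], [0, 0, 0, 0], [0, 0, 0, 0], [0, 0, 0, 0]], "gripper": 0}}

```text
time: 27.95
position: [0.4313, 0.3517, 0.0598]
orientation: [[-0.992, 0.128, 0.001], [0.128, 0.992, 0.001], [-0.001, 0.001, -1.0]]
ft_force: [-0.2, 3.0, 1.3]
grip_width: 0.127
grip_force: 30.0
```

{"api": "jog_arm", "payload": {"moves": [[0, 0, 4, 0], [0, 0, 9, 0], [0, 0, 15, 0], [0, 0, 21, 0], [0, 0, 25, -0.1], [2, -5, 25, -0.26], [4, -10, 25, -0.43], [6, -15, 25, -0.6], [8, -20, 25, -0.77], [10, -25, 25, -0.94], [12, -30, 25, -1.1], [14, -35, 25, -1.27]]}}

```text
time: 29.45
position: [0.57, -0.001, 0.3075]
orientation: [[-0.166, 0.986, -0.005], [0.986, 0.166, -0.0], [0.0, -0.005, -1.0]]
ft_force: [1.4, 0.1, -5.3]
grip_width: 0.122
grip_force: 30.0
```

{"api": "jog_arm", "payload": {"moves": [[1.85, -5.2, 0, -0.05], [1.85, -5.2, -3, -0.05], [1.85, -5.2, -7, -0.05], [1.85, -5.2, -9, -0.05], [1.85, -5.2, -9, -0.05], [1.85, -5.2, -9, -0.05]]}}

```text
time: 30.2
position: [0.5895, -0.0511, 0.2198]
orientation: [[-0.123, 0.992, -0.0], [0.992, 0.123, -0.0], [-0.0, -0.0, -1.0]]
ft_force: [-0.2, 0.1, -4.1]
grip_width: 0.128
grip_force: 30.0
```

```bash
python3 - <<'E'
from h import *
loc();s=arm.get_state();o=s['orientation'];print(np.arctan2(o[1,1],o[0,1])-yaw,s['grip_width'])
f=grab('scene');u,v=proj(f,[*C,.2]).astype(int);z=s['position'][2]-.0598+.026
cv2.imwrite('pics/k8.png',cv2.resize(f['img'][v-70:v+80,u-80:u+80],None,fx=4,fy=4,interpolation=cv2.INTER_CUBIC)[:600,:])
for sx in(1,-1):
  for sy in(1,-1): print(((proj(f,[*(C+sx*.033*ex+sy*.125*ey),z])-[u-80,v-70])*4).round())
E
```

```text
carrier mm -0.6 -1.0 world [ 0.5895 -0.0511  0.2198]
0.0010216241739068738 0.1278769871250287
[467. 229.]
[242. 418.]
[390. 197.]
[161. 378.]
```

View pics/k8.png

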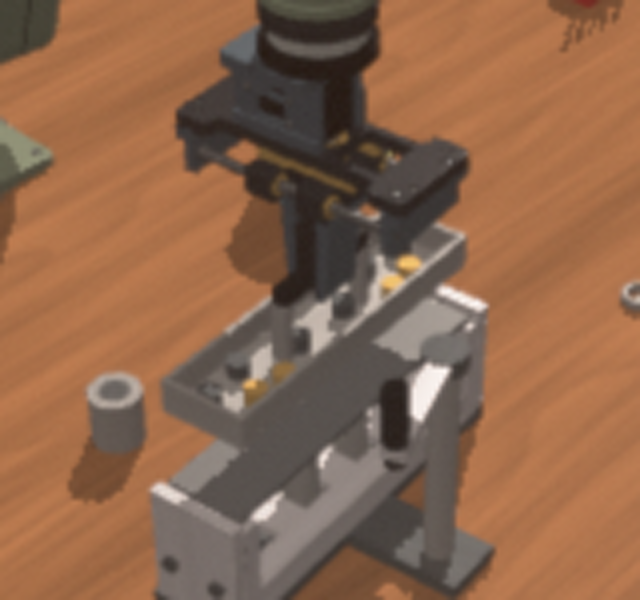

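The tray hangs level over the sheet, its corners at (163,380), (243,420) and (466,237) matching the prediction. Lowering.

{"api": "jog_arm", "payload": {"moves": [[0.05, 0.1, -2, 0], [0.05, 0.1, -3.5, 0], [0.05, 0.1, -4.5, 0], [0.05, 0.1, -5, 0], [0.05, 0.1, -5.3, 0], [0.05, 0.1, -5.4, 0], [0.05, 0.1, -5.4, 0], [0.05, 0.1, -5.4, 0]]}}

```text
time: 31.25
position: [0.5904, -0.0502, 0.1662]
orientation: [[-0.123, 0.992, 0.002], [0.992, 0.123, -0.0], [-0.001, 0.002, -1.0]]
ft_force: [-0.6, -2.6, 0.0]
grip_width: 0.131
grip_force: 30.0
```

{"api": "jog_arm", "payload": {"moves": [[0, 0, 0, 0], [0, 0, 0, 0], [0, 0, 0, 0], [0, 0, 3, 0], [0, 0, 8, 0], [0, 0, 12, 0], [4, -2.5, 12, 0], [8, -5, 12, 0], [12.3, -7.9, 12, 0], [12.3, -7.9, 12, 0], [12.3, -7.9, 12, 0]], "gripper": 5}}

```text
time: 32.62
position: [0.7126, -0.1286, 0.2849]
orientation: [[-0.123, 0.992, -0.001], [0.992, 0.123, 0.001], [0.001, -0.001, -1.0]]
ft_force: [0.5, -0.7, 0.3]
grip_width: 0.55
grip_force: 0.0
```

```bash
python3 - <<'E'
from h import *
loc()
f=grab('scene');u,v=proj(f,[*C,.15]).astype(int)
cv2.imwrite('pics/k9.png',cv2.resize(f['img'][v-65:v+75,u-80:u+80],None,fx=4,fy=4,interpolation=cv2.INTER_CUBIC)[:600,:])
for sx in(1,-1):
  for sy in(1,-1): print(((proj(f,[*(C+sx*.033*ex+sy*.125*ey),.132])-[u-80,v-65])*4).round())
print('knobtop',((proj(f,[.713,-.129,.235])-[u-80,v-65])*4).round(),'handle',[((proj(f,[*(C+s*.046*ey),.17])-[u-80,v-65])*4).round() for s in(1,-1)])
E
```

```text
carrier mm 112.1 -93.0 world [ 0.7126 -0.1286  0.2849]
[464. 210.]
[245. 402.]
[389. 178.]
[166. 361.]
knobtop [376. 300.] handle [array([362., 205.]), array([279., 273.])]
```

View pics/k9.png

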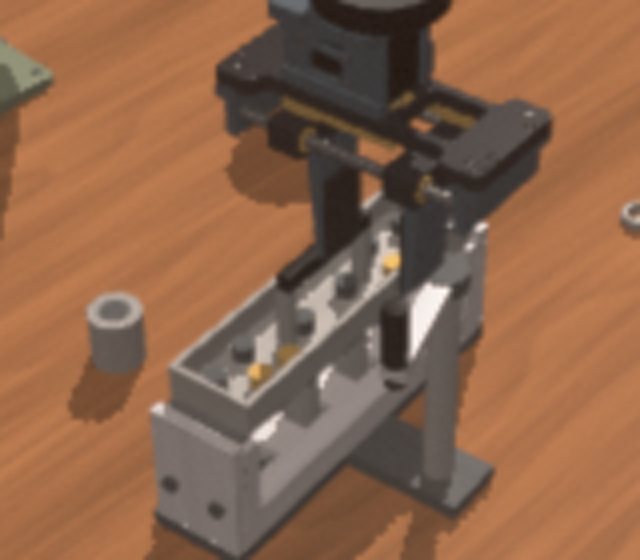

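The tray sits centred on the sheet, corners at (170,365) and (248,408). The knob top is at (396,300) instead of the predicted (376,300), so it moved a little further; I'll locate it again.

```bash
python3 - <<'E'
from h import *
f=grab('scene');u,v=proj(f,[*C,.15]).astype(int);H=C+.095*ex
X=ray(f,u-80+396/4,v-65+302/4,.235);w=H-X[:2];print(X,np.hypot(*w),'th',np.arctan2(w[1],w[0])-yaw)
for th in(1.75,1.8,1.85,1.9,1.95,2.0):
    a=yaw+th;q=H-.0952*np.array([np.cos(a),np.sin(a)]);print(th,q.round(4),((proj(f,[*q,.235])-[u-80,v-65])*4).round(),((proj(f,[*q,.19])-[u-80,v-65])*4).round())
E
```

```text
[ 0.72260658 -0.1223531   0.235     ] 0.09224686464375512 th 1.877099525988922
1.75 [ 0.7125 -0.1294] [376. 300.] [375. 357.]
1.8 [ 0.717  -0.1278] [383. 302.] [382. 359.]
1.85 [ 0.7215 -0.1261] [390. 304.] [390. 361.]
1.9 [ 0.7258 -0.1241] [398. 306.] [397. 363.]
1.95 [ 0.73   -0.1219] [406. 307.] [405. 364.]
2.0 [ 0.7342 -0.1195] [414. 308.] [412. 365.]
```

{"api": "jog_arm", "payload": {"moves": [[1.1, 0.35, 0, 0], [1.1, 0.35, -3.5, 0], [1.1, 0.35, -7, 0], [1.1, 0.35, -7, 0], [1.1, 0.35, -7, 0]]}}

```text
time: 33.35
position: [0.7248, -0.1251, 0.2174]
orientation: [[-0.123, 0.992, 0.003], [0.992, 0.123, -0.0], [-0.001, 0.003, -1.0]]
ft_force: [-0.2, 0.3, 0.9]
grip_width: 0.549
grip_force: 0.0
```

{"api": "jog_arm", "payload": {"moves": [[0, 0, 0, 0], [0, 0, 0, 0], [0, 0, 0, 0], [0, 0, 0, 0], [0, 0, 0, 0], [0, 0, 0, 0]], "gripper": 0}}

```text
time: 34.1
position: [0.7239, -0.1254, 0.2159]
orientation: [[-0.123, 0.992, 0.0], [0.992, 0.123, -0.0], [-0.0, 0.0, -1.0]]
ft_force: [-0.9, 0.4, 2.9]
grip_width: 0.191
grip_force: 30.0
```

```bash
python3 - <<'E'
from h import *
loc();H=C+.095*ex;p=arm.get_state()['position'][:2];w=H-p;t0=np.arctan2(w[1],w[0])-yaw;print(t0,np.hypot(*w),arm.get_state()['grip_width']*91)
for th in (1.75,1.6,1.45,1.3,1.15,1.0,.85,.7,.55,.4,.25,.12,.04,0,-.03):
    a=yaw+th;print(th,((H-.095*np.array([np.cos(a),np.sin(a)])-p)*100).round(1))
E
```

```text
carrier mm 123.7 -91.1 world [ 0.7239 -0.1254  0.2159]
1.8757349742499838 0.09554637854541663 17.335859872750945
1.75 [-1.1 -0.4]
1.6 [-2.5 -0.7]
1.45 [-3.9 -0.8]
1.3 [-5.4 -0.7]
1.15 [-6.8 -0.4]
1.0 [-8.1  0.1]
0.85 [-9.3  0.8]
0.7 [-10.4   1.7]
0.55 [-11.4   2.8]
0.4 [-12.2   4. ]
0.25 [-12.8   5.2]
0.12 [-13.2   6.4]
0.04 [-13.3   7.2]
0 [-13.4   7.5]
-0.03 [-13.4   7.8]
```

{"api": "jog_arm", "payload": {"moves": [[-1.1, -0.4, 0, 0], [-2.5, -0.7, 0, 0], [-3.9, -0.8, 0, 0], [-5.4, -0.7, 0, 0], [-6.8, -0.4, 0, 0], [-8.1, 0.1, 0, 0], [-9.3, 0.8, 0, 0], [-10.4, 1.7, 0, 0], [-11.4, 2.8, 0, 0], [-12.2, 4, 0, 0], [-12.8, 5.2, 0, 0], [-13.2, 6.4, 0, 0]]}}

```text
time: 35.6
position: [0.5936, -0.0629, 0.2155]
orientation: [[-0.121, 0.993, 0.006], [0.993, 0.121, -0.003], [-0.004, 0.006, -1.0]]
ft_force: [8.6, -3.2, -3.2]
grip_width: 0.189
grip_force: 30.0
```

{"api": "jog_arm", "payload": {"moves": [[-0.1, 0.7, 0, 0], [-0.2, 1.1, 0, 0], [-0.2, 1.4, 0, 0], [-0.2, 1.4, 0, 0], [-0.2, 1.4, 0, 0]]}}

```text
time: 36.22
position: [0.5927, -0.0565, 0.2157]
orientation: [[-0.123, 0.992, 0.008], [0.992, 0.123, -0.018], [-0.019, 0.006, -1.0]]
ft_force: [8.2, -23.9, -3.5]
grip_width: 0.192
grip_force: 30.0
```

{"api": "jog_arm", "payload": {"moves": [[0, -0.4, 0, 0], [0, -0.7, 0, 0], [0, -0.7, 0, 0]]}}

```text
time: 36.6
position: [0.5927, -0.0569, 0.2156]
orientation: [[-0.122, 0.992, 0.008], [0.992, 0.122, -0.004], [-0.005, 0.007, -1.0]]
ft_force: [7.9, -4.2, -3.5]
grip_width: 0.188
grip_force: 30.0
```

{"api": "jog_arm", "payload": {"moves": [[0, 0, 0, 0], [0, 0, 0, 0], [0, 0, 0, 0], [0, 0, 5, 0], [0, 0, 9, 0], [-6, -6, 10, 0], [-12, -12, 10, 0], [-16, -18, 10, 0], [-16, -18, 10, 0]], "gripper": 5}}

```text
time: 37.72
position: [0.4282, -0.2355, 0.3157]
orientation: [[-0.123, 0.992, 0.0], [0.992, 0.123, -0.0], [-0.0, 0.0, -1.0]]
ft_force: [0.4, -0.2, -0.2]
grip_width: 0.544
grip_force: 0.0
```

```bash
python3 - <<'E'
from h import *
f=grab('top');g=grab('scene');oa=np.array([220,140]);u,v=proj(g,[*C,.12]).astype(int);ob=np.array([u-62,v-62])
a=cv2.resize(f['img'][140:240,225:350],None,fx=3.2,fy=3.2,interpolation=cv2.INTER_CUBIC);b=cv2.resize(g['img'][v-62:v+63,u-62:u+63],None,fx=3.2,fy=3.2,interpolation=cv2.INTER_CUBIC)
a=cv2.copyMakeBorder(a,0,b.shape[0]-a.shape[0],0,0,0);cv2.imwrite('pics/k10.png',np.hstack([a,b]))
H=C+.095*ex
for th in(0,.1,.2):
    q=H-.095*np.array([np.cos(yaw+th),np.sin(yaw+th)]);print(th,((proj(f,[*q,.235])-[225,140])*3.2).round(1),((proj(g,[*q,.235])-ob)*3.2+[400,0]).round(1))
for sx in(1,-1):
  for sy in(1,-1): X=[*(C+sx*.033*ex+sy*.125*ey),.132];print(((proj(f,X)-[225,140])*3.2).round(),((proj(g,X)-ob)*3.2+[400,0]).round())
E
```

```text
0 [226.5 161.2] [598.9  92.6]
0.1 [239.6 158.6] [592.3  98.4]
0.2 [252.4 154.8] [586.6 104.5]
[ 57. 163.] [714. 133.]
[375. 116.] [538. 287.]
[ 69. 247.] [654. 107.]
[388. 199.] [475. 254.]
```

View pics/k10.png

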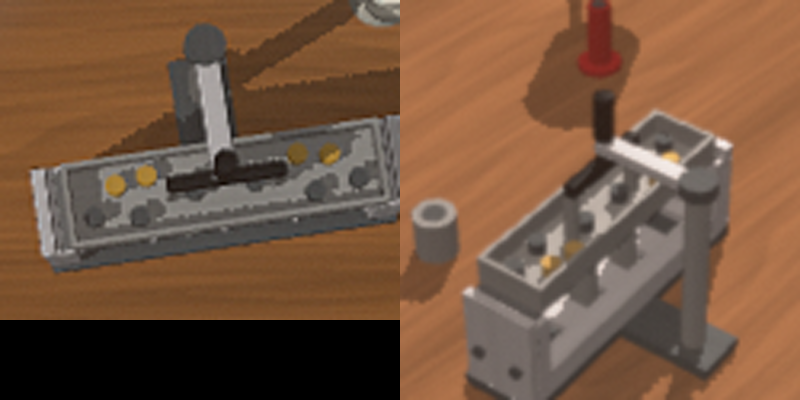

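The knob top is at (226,160) in the top view and (603,95) in the scene view, which is the predicted closed position (θ≈0). The tray is within about 4 mm of centre and the arm is clear, so I'm handing in.

```bash
python3 -c "
from h import *
s=arm.get_state();print(s['time'],s['joint_velocities'].round(2));print(arm.close_job())"
```

```text
37.825 [ 4.23  1.17 -1.15  3.93 -0.58  3.16]
the job is handed in; nothing more can be done
None
```

I handed the job in at 37.8 s with both bushes (the only two on the bench) home, the separator and tray about centred on the carrier, and the keeper closed on its stop, all checked in the camera views; no verdict was returned.

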